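# Wind up the slack lift spring of a screen press and hold its bolt

## Robot

A 7-joint arm with a two-finger parallel gripper is mounted at the origin on the work surface. World frame = base frame: x ahead of the robot, y to its left, z up, the work surface at z = 0. Lengths are in m, angles in rad, forces in N, time in s.
With the tool pointing down it reaches from about 0.4 to 0.875 m from the base axis. Payload 19.3 kg.
Tool frame: the origin (TCP) lies midway between the tips of the shut fingers; the grasp point (between the pads) lies 19 mm behind it; x points along the fingers, y is the direction in which the jaws open and shut, and the axes are right-handed (so a half turn about x gives the same grasp; the last joint's range is limited). The gripper opens to 85 mm and grips with 20 to 120 N. Pads are 22 mm wide; open, the fingers measure 114 mm over their backs; the gripper's body (76 mm by 85 mm) begins 54 mm behind the grasp point. The pads swing forward as they close: fully open they stand 13 mm farther back than shut.
Start: joints at [-1.301, 0.521, -0.036, 1.599, 0.021, 1.021, -0.113], TCP at [0.208, 0.589, 0.2] pointing down, gripper open.
Joint ranges: [-2.91, 2.91], [-0.3, 2.13], [-1.5, 1.42], [0.17, 2.43], [-1.26, 4.41], [0.16, 1.93], [-2.52, 2.52]. Speed limits (rad/s): [1.89, 1.89, 2.39, 2.39, 3.01, 3.01, 3.01].

## Interface

Orientations are given as [roll, pitch, yaw] about the fixed x, y, z axes, in that order (R = Rz(yaw) Ry(pitch) Rx(roll)).
In Python, from workcell import telemetry, vision, workorder gives the robot as it stands. The module is installed in compiled form; this text tells all that it offers.
- The arm moves only by the tool play_rows, never from a script. Its argument "deltas" is a list of rows, each a list of 7 numbers: the shift along the world's x, y, z in mm, then the turn, a rotation vector about the world's x, y, z in degrees, then the finger opening in mm, from 0 to 85.4. In form: [[x, y, z, wx, wy, wz, jaw], ...]. A call has 1 to 8 rows; each row shifts and turns the commanded pose from where the row before left it; what a row does not reach is not made up. A row lasts 1/8 s, in which the tool goes at most 62.5 mm and 10.7 degrees, less where a joint would pass 70% of its speed; a pose out of reach is approached as far as the arm can. A call with a gripper value outside its range is refused whole. The fingers move at their own pace and stop on an object; "grip_force" is the grip in N (left out, the last holds). Time passes only in rows, so rows that do not move let the fingers close. It gives the time, the measured TCP pose, the force and the opening at its end, in the units of the state.
- telemetry.observe(): the state, without advancing time (a new reading comes with each control period).
- vision.grab_frame(name): name is "scene" or "side" or "wrist"; returns the picture (400x640x3 uint8, red, green, blue); there is no depth.
- vision.camera_info(name): a dict with "mtx" (3x3 intrinsics, pixels), "k1" (the pictures are not rectified: a ray, as slopes to the right and down, at radius r is drawn at 1 + k1 r^2 times it, then the intrinsics apply), "rvec" (rotation vector, rad) and "tvec" (3), from world to camera coordinates, as OpenCV has them. Camera axes: x right, y down, z forward; pixel columns grow to the right and rows downward; lengths in m; the calibration is good to about 2 mm. A picture is of the moment at which its call begins: read the wrist's pose just before it. camera_info takes no time and is no camera call; for the wrist camera it gives the pose at the moment of the call.
- workorder.job_done(): hands the job in, once; it reports no verdict.
The state is a dict: "clock": time; "qpos": joint angles; "qd": joint speeds; "joint_efforts": joint torques, N m; "position": TCP position; "tool_rot": TCP orientation; "force": force on the tool from outside, world axes, zero at the start; "moment": the same for the moment, N m; "grip_width": finger opening in m.
Only numpy, scipy, OpenCV 4.12 (cv2) and the standard library are available. Lean on these libraries where they do the work, as an engineer would, in place of code of your own. Each camera call takes 0.05 s, during which the arm holds its last target. There are 200 camera calls.

## Task

One of the two lift hinges on the back of the bench-top screen press has gone slack: its spring lever has sprung up. Reach down into the narrow gap behind that hinge's bracket, take the hidden bolt head by its flats and turn it against the spring until the lever on the other side of the bracket is down level, as on the sound hinge. Finish while still gripping the bolt head there, so that it cannot turn back while the backing nut is tightened; work by the bolt head alone, and leave the lever, the sound hinge and the things lying on the bench alone.

Things in the scene. Friction and masses are not known exactly. Their poses are not given: they have to be found in the camera images.
- bolt (a joint): turn of the slack bolt with its head, nut and lever, rad: starts at 0 to 0.2, lever level at 0.5, stops at 0 and 0.9. It grows as the lever comes down: the head's upper side goes to the hinge's +x (away from the robot), its lower side to -x (right-hand turn about bolt_head's +y). A spring takes it back to 0.3 or less when let go: 0.6 N m per rad, some 0.25 N m at level, and 0.1 N m of friction
- bolt_head: slack hinge's bolt head: plain steel hexagon 30 mm across flats, 14 mm thick, 140 mm above the bench, seen from above in the gap. Origin: its centre. y: the level bolt axis, pointing out of the head, away from the bracket. x: square to the pair of flats to grip from above (the hinge's x at joint value 0.2, when these flats are upright); z: up along them. It turns with the joint
- gap_mouth (a point): middle of the top of the 42 mm wide gap, at bracket-top height, 32 mm above the bolt axis. Axes as the hinge's: the dark steel bracket is 21 mm to -y, the blue side plate (its top 6 mm lower) 21 mm to +y, both 84 mm long in x, centred. The gap is open above and at both x ends; its floor is 121 mm below. The head sits in it with 13 mm free to the bracket (a 28 mm brass bush) and 15 mm to the plate
- bolt_lever: spring lever of the slack hinge: steel bar 16 mm tall, 6 mm thick, on the bracket's other side, beyond the backing nut. Origin: on the bolt axis, 49 mm from the head's centre. x: along the lever to its free end, 74 mm out, over the press and away from the robot; it points up 0.5 rad at joint value 0 and is level when x is level
- hinge_slack: the slack hinge. Origin: on the press base, 45 mm above the bench, 95 mm below the bolt axis, mid-thickness of the 8 mm bracket. x: away from the robot, to the screen; y: along the bolt to the head's side; z up. Blue side plate at y 46 to 52 mm; head's centre at y 24 mm. Nut, lever, spring and hinge arm (falling to x 118 mm at y -90 mm) lie at y below -4 mm, down to -112 mm
- hinge_sound: the sound hinge, same size and way round, beside the slack one along the press's y (about 280 mm), on either side of it; its nut is tight, its lever level and it cannot turn. Origin and axes as the slack one's
- press: the screen press, fixed to the bench: base 500 x 620 mm, 45 mm high. Origin on the bench below the middle of the hinge line; x to the screen's side, y along the hinge line. Base from x -80 to 420 mm, y -310 to 310 mm; screen frame and clamp bar beyond x 100 mm, up to 96 mm high, star knobs at x 130 mm up to 124 mm high
- spanner: loose open spanner, 260 mm long, lying flat on the bench beside the press (+y side), along it; origin at its middle, underside
- ink_jar: black ink jar, 84 mm wide, 100 mm tall, upright on the bench beside the press (-y side); origin under its middle
- tape_roll: roll of paper tape, 100 mm wide, 36 mm tall, lying on the bench beside the press (-y side); origin under its middle

How it is judged:
By the outcome, as a careful person would: the job done as asked, in the order asked, and still so for the second after the job is handed in, while the arm keeps its last pose, push and grip.
It also fails if it takes over 32 s, if anything falls off the work surface, if the arm or the gripper's body presses on something with over 40 N, if the wrist force passes 120 N, or if a joint passes its speed limit or range.

## Working session

There is one attempt and no reset: what is moved stays moved. The work goes in short steps, Python scripts to look and compute and a tool call to move; the robot and the scene stay as the last step left them, time stands still between calls to the robot, and variables do not carry over. Pictures are saved under pics/ and viewed, about 8 in all and at most 12, crops included, and the job is handed in when it is done.

Besides the shell and the picture viewer there is one more tool, called after "Call:" as name(argument=value, ...) on one line, values as JSON. play_rows: Moves the arm, as the interface text tells. Its arguments: {"type":"object","properties":{"deltas":{"type":"array","items":{"type":"array","items":{"type":"number"}}},"grip_force":{"type":"number"}},"required":["deltas"]}

```bash
mkdir -p pics
python3 - <<'E'
from workcell import telemetry, vision
import cv2
print(telemetry.observe())
for n in("scene","side","wrist"):
    i=vision.camera_info(n);print(n,i)
    cv2.imwrite(f"pics/{n}0.png",vision.grab_frame(n)[:,:,::-1])
E
```

```text
{'clock': 0.0, 'qpos': array([-1.30116386,  0.52204759, -0.03632096,  1.59998178,  0.02117199,
        1.02112896, -0.11278406]), 'qd': array([ 1.72905058e-03, -6.70347654e-04,  4.92276427e-04,  6.86399203e-05,
        2.25345778e-03, -7.26139261e-04,  7.04773514e-04]), 'joint_efforts': array([-7.76246470e-04, -9.27118564e+01,  1.97995283e+00, -3.69919789e+01,
        1.78474677e-02,  8.40204069e-03, -4.47786124e-05]), 'position': array([0.20823866, 0.5888902 , 0.1998143 ]), 'tool_rot': array([-1.516255  ,  1.5696145 , -1.85610221]), 'force': array([-0.0501022 , -0.3699199 ,  0.92830889]), 'moment': array([0.00487027, 0.04357582, 0.00512896]), 'grip_width': 0.08527662388008746}
scene {'mtx': array([[446.58832265,   0.        , 324.15854061],
       [  0.        , 446.58832265, 204.43229789],
       [  0.        ,   0.        ,   1.        ]]), 'k1': -0.10091334747515499, 'rvec': array([ 1.07317311,  2.2017039 , -1.14595093]), 'tvec': array([ 0.28563256, -0.10720065,  1.76030651])}
side {'mtx': array([[406.03489665,   0.        , 319.11110144],
       [  0.        , 406.03489665, 196.34143587],
       [  0.        ,   0.        ,   1.        ]]), 'k1': 0.02659045479402784, 'rvec': array([ 2.23988168, -0.40731058,  0.18444555]), 'tvec': array([-0.45314003,  0.20912656,  0.94116554])}
wrist {'mtx': array([[345.18853074,   0.        , 316.43741661],
       [  0.        , 345.18853074, 200.38700075],
       [  0.        ,   0.        ,   1.        ]]), 'k1': -0.055101660744045294, 'rvec': array([-2.33220974, -1.649581  , -0.27423608]), 'tvec': array([-0.6236592 , -0.04344481,  0.38228739])}
```

View pics/scene0.png

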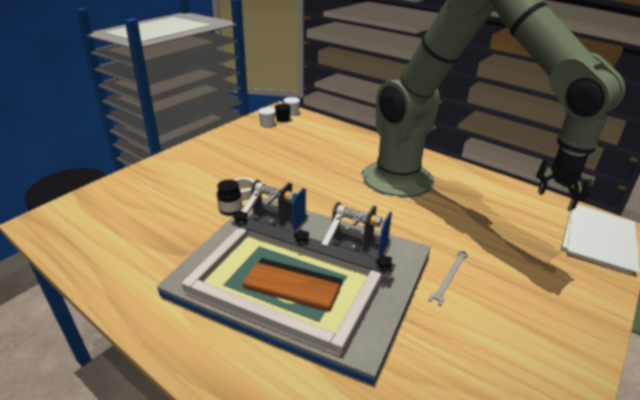

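View pics/side0.png

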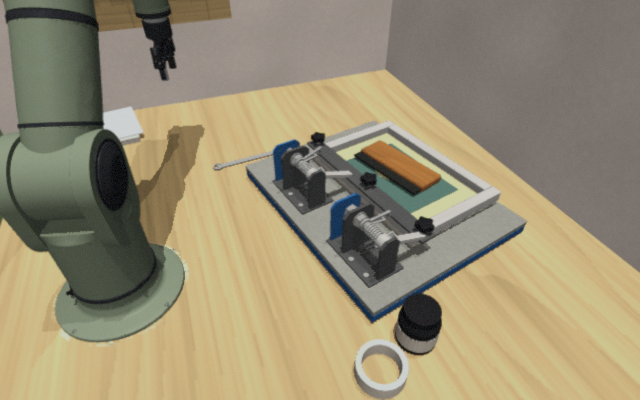

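Scene: two hinges, around (268,205) and (355,230), with blue plates on the +y side of each. Side: blue plates at (287,160) and (345,215), star knobs at (318,138), (369,180) and (425,225). Next I enlarge both hinges to see which lever is up.

```bash
cat > h.py <<'E'
import numpy as np, cv2
from workcell import telemetry, vision
def cam(n):
    i=vision.camera_info(n); R=cv2.Rodrigues(i["rvec"])[0]; return i,R,np.array(i["tvec"]),i["mtx"],np.array([i["k1"],0,0,0,0.])
def ray(c,px):
    i,R,t,K,D=c; u=cv2.undistortPoints(np.array([[px]],float),K,D)[0,0]
    d=R.T@np.array([u[0],u[1],1]); return -R.T@t,d/np.linalg.norm(d)
def plane(c,px,z):
    o,d=ray(c,px); return o+d*(z-o[2])/d[2]
def proj(c,P):
    i,R,t,K,D=c; return cv2.projectPoints(np.atleast_2d(np.asarray(P,float)),i["rvec"],t,K,D)[0][:,0]
def tri(rays):
    A=np.zeros((3,3));b=np.zeros(3)
    for o,d in rays:
        M=np.eye(3)-np.outer(d,d);A+=M;b+=M@o
    p=np.linalg.solve(A,b); return p,[np.linalg.norm((np.eye(3)-np.outer(d,d))@(p-o)) for o,d in rays]
E
python3 - <<'E'
import cv2,numpy as np
s=cv2.imread("pics/side0.png")[115:295,240:460]; c=cv2.imread("pics/scene0.png")[160:290,200:420]
a=cv2.resize(s,None,fx=3.6,fy=3.6,interpolation=cv2.INTER_CUBIC)[:, :800]
cv2.imwrite("pics/a.png",a[:600])
cv2.imwrite("pics/b.png",cv2.resize(c,None,fx=3.6,fy=3.6,interpolation=cv2.INTER_CUBIC))
E
```

```text
(no output)
```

View pics/a.png

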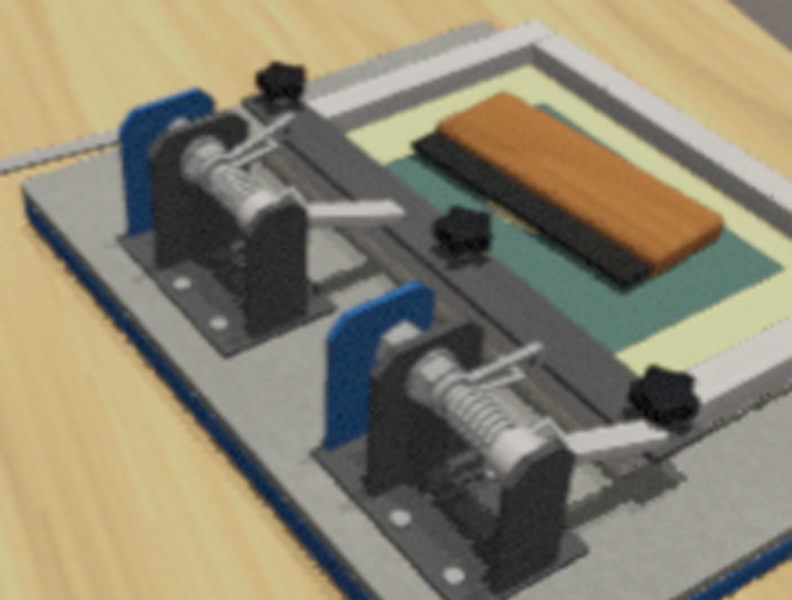

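View pics/b.png

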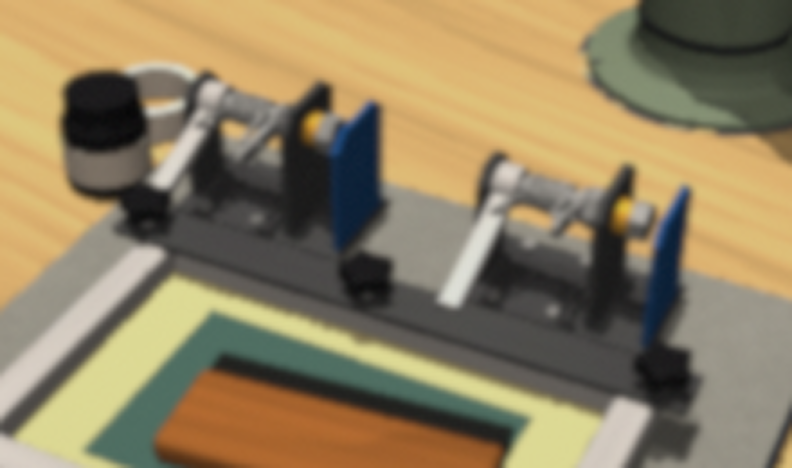

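Run:
```python
from h import *
S=cam("scene");D=cam("side")
a=lambda x,y:(240+x/3.6,115+y/3.6); b=lambda x,y:(200+x/3.6,160+y/3.6)
p=lambda *v:print(*[np.round(x,4) if not isinstance(x,str) else x for x in v])
p("corner side -x+y",plane(D,a(25,188),.045)); p("scene -x+y",plane(S,(430,243),.045)); p("scene +x+y",plane(S,(376,372),.045))
p("side -x-y",plane(D,(365,307),.045))
p("head scene",plane(S,b(642,218),.14)); p("headL",plane(S,b(330,125),.14))
for n,pa,pb in [("knobR",(280,75),(664,362)),("knobM",(462,225),(365,270)),("knobL",(664,390),(147,203)),("tipR",(290,120),(558,233)),("tipL",(540,348),(240,155)),("arm endR",(402,210),(452,298)),("arm endL",(662,430),(168,185))]:
    p(n,*tri([ray(D,a(*pa)),ray(S,b(*pb))]))
```

```text
corner side -x+y [0.3637 0.298  0.045 ]
scene -x+y [0.3469 0.3094 0.045 ]
scene +x+y [0.8363 0.4206 0.045 ]
side -x-y [ 0.483  -0.2742  0.045 ]
head scene [0.4644 0.186  0.14  ]
headL [ 0.5192 -0.0945  0.14  ]
knobR [0.5827 0.2783 0.1191] [0.0016 0.0016]
knobM [0.635  0.0389 0.1182] [0.0013 0.0013]
knobL [ 0.6792 -0.1599  0.1165] [0.0027 0.0027]
tipR [0.5458 0.1568 0.1577] [0.0016 0.0016]
tipL [ 0.6078 -0.1211  0.143 ] [0.0033 0.0033]
arm endR [0.6086 0.0977 0.1009] [0.0072 0.0072]
arm endL [ 0.6539 -0.1782  0.1111] [0.0144 0.0144]
```

Run:
```python
from h import *
from scipy.spatial.transform import Rotation as R
s=telemetry.observe(); M=R.from_euler('xyz',s["tool_rot"]).as_matrix(); print(M.round(3))
W=cam("wrist"); c=-W[1].T@W[2]; print("cam in tool",M.T@(c-s["position"]),"axis",M.T@W[1][2])
for sg in(1,-1):
    x=np.array([0,0,-1]);y=sg*np.array([np.cos(.21),np.sin(.21),0]);T=np.c_[x,y,np.cross(x,y)]
    print(sg,np.degrees(R.from_matrix(T@M.T).as_rotvec()))
```

```text
[[-0.     0.333  0.943]
 [-0.001  0.943 -0.333]
 [-1.    -0.001  0.   ]]
cam in tool [-0.17450615 -0.00049012 -0.08353572] axis [ 9.45380469e-01 -8.81127638e-04  3.25967778e-01]
1 [ 3.54540549e-02 -3.39044569e-02 -5.84997842e+01]
-1 [3.94354266e-02 4.12378167e-02 1.21500204e+02]
```

Call:
play_rows(deltas=[[21, -33, 10, 0, 0, -5, 85], [21, -33, 10, 0, 0, -5, 85], [21, -33, 10, 0, 0, -5, 85], [21, -33, 10, 0, 0, -5, 85], [21, -33, 10, 0, 0, -5, 85], [21, -33, 10, 0, 0, -5, 85], [21, -33, 0, 0, 0, -5, 85], [21, -33, 0, 0, 0, -5, 85]])

```text
clock: 1.15
position: [0.3769, 0.3241, 0.2605]
tool_rot: [2.431, 1.571, 1.39]
force: [0.9, 0.2, 0.8]
grip_width: 0.0854
```

Call:
play_rows(deltas=[[22, -35, 0, 0, 0, -5, 70], [22, -35, 0, 0, 0, -5, 70], [22, -35, 0, 0, 0, -5, 70], [22, -35, -10, 0, 0, -3.5, 70], [0, 0, 0, 0, 0, 0, 70], [0, 0, 0, 0, 0, 0, 70]])

```text
clock: 1.9
position: [0.4641, 0.1856, 0.2503]
tool_rot: [-1.947, 1.57, 2.976]
force: [0.5, 0.7, -0.3]
grip_width: 0.0701
```

Run:
```python
from h import *
from scipy.spatial.transform import Rotation as R
s=telemetry.observe(); print(s["clock"],s["position"],s["qpos"].round(3),s["qd"].round(3),s["grip_width"]); M=R.from_euler('xyz',s["tool_rot"]).as_matrix(); print(M.round(3))
W=cam("wrist"); np.savez("w1.npz",rv=W[0]["rvec"],t=W[2])
cv2.imwrite("pics/w1.png",vision.grab_frame("wrist")[:,:,::-1])
print(proj(W,[.464,.186,.14]))
```

```text
1.9 [0.4640789  0.18561074 0.25030212] [-0.775  0.276  0.344  1.875 -0.109  1.009 -0.174] [-0.015 -0.004 -0.005 -0.002 -0.     0.001 -0.   ] 0.07010667484817028
[[-0.     0.978  0.209]
 [ 0.     0.209 -0.978]
 [-1.    -0.    -0.   ]]
[[316.37923064 183.39845518]]
```

View pics/w1.png

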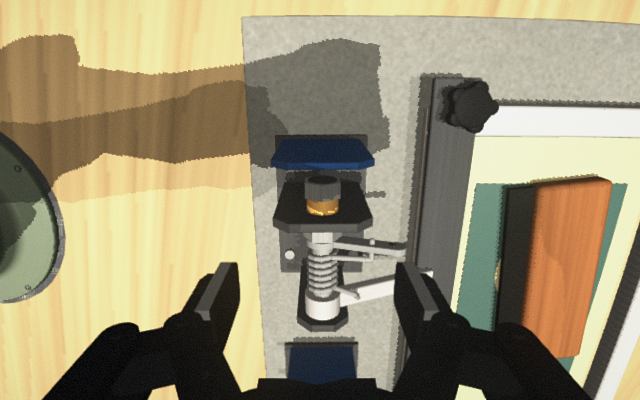

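The wrist view shows the slack hinge: blue plate top edge at (280–368,137), head at (322,188), brass bush at (322,207), dark bracket top at row 220. I shift sideways for a second view.

Call:
play_rows(deltas=[[-20, -4, 0, 0, 0, 0, 60], [-20, -4, 0, 0, 0, 0, 60], [0, 0, 0, 0, 0, 0, 60], [0, 0, 0, 0, 0, 0, 60]])

```text
clock: 2.45
position: [0.4246, 0.178, 0.2506]
tool_rot: [2.043, 1.57, 0.684]
force: [0.1, -0.6, -0.2]
grip_width: 0.0604
```

Run:
```python
from h import *
s=telemetry.observe(); print(s["clock"],s["position"])
W=cam("wrist"); np.savez("w2.npz",rv=W[0]["rvec"],t=W[2])
cv2.imwrite("pics/w2.png",vision.grab_frame("wrist")[:,:,::-1])
u=proj(W,[.464,.186,.14])[0];print(u)
a=cv2.imread("pics/w1.png")[125:260,265:385]
x0=int(u[0])-45;print("x0",x0)
b=cv2.imread("pics/w2.png")[125:260,x0:x0+120]
cv2.imwrite("pics/ab.png",cv2.resize(np.hstack([a,b]),None,fx=3.3,fy=3.3,interpolation=cv2.INTER_CUBIC))
```

```text
2.45 [0.4246058  0.17797801 0.250644  ]
[362.93848546 184.2526702 ]
x0 317
```

View pics/ab.png

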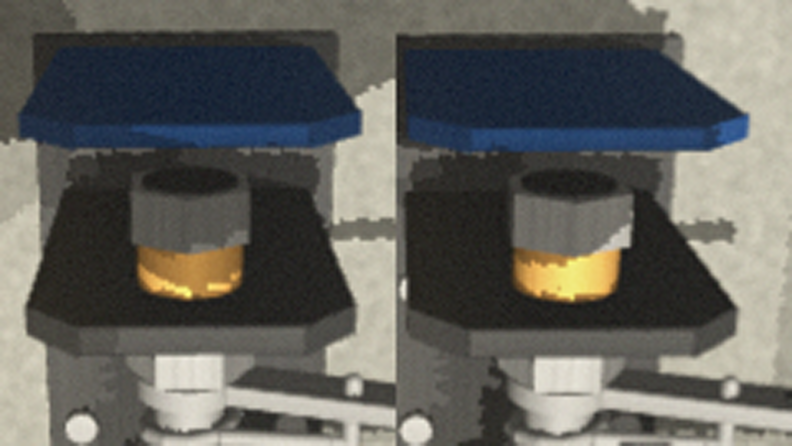

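Run:
```python
from h import *
i=vision.camera_info("wrist")
def C(f):
    z=np.load(f); j=dict(i); j["rvec"]=z["rv"]; return j,cv2.Rodrigues(z["rv"])[0],z["t"],i["mtx"],np.array([i["k1"],0,0,0,0.])
A,B=C("w1.npz"),C("w2.npz")
fa=lambda x,y:(265+x/3.3,125+y/3.3); fb=lambda x,y:(317+(x-396)/3.3,125+y/3.3)
for n,a,b in [("brkL",(78,330),(470,330)),("brkR",(302,330),(692,330)),("plL",(75,147),(470,150)),("plR",(310,147),(706,150)),("headmid",(190.5,242),(572.5,247)),("headL",(132,240),(514,247)),("headR",(249,242),(631,250)),("bushbase",(190,297),(567,300))]:
    p,e=tri([ray(A,fa(*a)),ray(B,fb(*b))]); print(n,p.round(4),np.round(e,4), plane(A,fa(*a),.172).round(4), plane(A,fa(*a),.149).round(4))
```

```text
brkL [0.4476 0.158  0.1738] [0.0003 0.0003] [0.4477 0.1569 0.172 ] [0.4478 0.1468 0.149 ]
brkR [0.5001 0.1689 0.1731] [0.0003 0.0003] [0.5005 0.1681 0.172 ] [0.5053 0.1591 0.149 ]
plL [0.4385 0.1992 0.1642] [0. 0.] [0.4387 0.2012 0.172 ] [0.438  0.1952 0.149 ]
plR [0.4918 0.2117 0.1682] [0.0001 0.0001] [0.4911 0.2124 0.172 ] [0.4952 0.2075 0.149 ]
headmid [0.4713 0.1774 0.1516] [0.0003 0.0003] [0.4694 0.1844 0.172 ] [0.4714 0.1769 0.149 ]
headL [0.4567 0.1744 0.1512] [0.0005 0.0005] [0.4559 0.182  0.172 ] [0.4567 0.1743 0.149 ]
headR [0.4856 0.1805 0.1528] [0.0007 0.0007] [0.4828 0.1873 0.172 ] [0.4861 0.18   0.149 ]
bushbase [0.4747 0.1614 0.1473] [0.0001 0.0001] [0.4722 0.1708 0.172 ] [0.4745 0.1621 0.149 ]
```

The gap centre is about (0.4695, 0.1845), the head about (0.4698, 0.1842, 0.14), and the yaw 0.21. I go in along the gap.

Call:
play_rows(deltas=[[22.5, 3.2, 0, 0, 0, 0, 60], [22.5, 3.3, 0, 0, 0, 0, 60], [0, 0, -15, 0, 0, 0, 60], [0, 0, -15, 0, 0, 0, 60], [0, 0, -15, 0, 0, 0, 60], [0, 0, 0, 0, 0, 0, 60], [0, 0, 0, 0, 0, 0, 60]])

```text
clock: 3.38
position: [0.4694, 0.1838, 0.2057]
tool_rot: [1.99, 1.571, 0.629]
force: [-0.3, -0.7, 0.2]
grip_width: 0.0599
```

Run:
```python
from h import *
s=telemetry.observe(); print(s["clock"],s["position"],s["tool_rot"])
W=cam("wrist")
im=vision.grab_frame("wrist")[:,:,::-1].copy()
for P in([.4695,.1845,.14],[.4739,.1634,.172],[.4652,.2055,.166]): print(proj(W,P)[0].round(1))
cv2.imwrite("pics/w3.png",im)
```

```text
3.375 [0.46939352 0.18379271 0.20566689] [1.99006827 1.57050098 0.6292239 ]
[316.6 200. ]
[316.5 246. ]
[316.9 181.7]
```

View pics/w3.png

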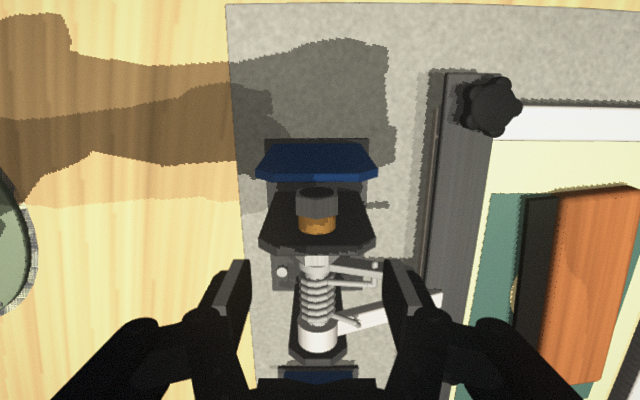

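Head at (317,205), plate edge at row 180 and bracket edge at about row 247, all where predicted. I descend.

Call:
play_rows(deltas=[[0.3, 0.7, -12, 0, 0, 0, 58], [0, 0, -12, 0, 0, 0, 58], [0, 0, -12, 0, 0, 0, 58], [0, 0, -12, 0, 0, 0, 58], [0, 0, -12, 0, 0, 0, 58], [0, 0, -14, 0, 0, 0, 58], [0, 0, -14, 0, 0, 0, 58], [0, 0, 0, 0, 0, 0, 58]])

```text
clock: 4.42
position: [0.4691, 0.1841, 0.1163]
tool_rot: [-1.219, 1.569, -2.58]
force: [-0.9, 0.6, 0.0]
grip_width: 0.0581
```

Call:
play_rows(deltas=[[0, 0, 0, 0, 0, 0, 40], [0, 0, 0, 0, 0, 0, 25], [0, 0, 0, 0, 0, 0, 20], [0, 0, 0, 0, 0, 0, 20], [0, 0, 0, 0, 0, 0, 20]], grip_force=40)

```text
clock: 5.05
position: [0.4698, 0.1847, 0.1193]
tool_rot: [2.456, 1.569, 1.095]
force: [-12.0, -3.4, 39.1]
grip_width: 0.0203
```

Run:
```python
from h import *
s=telemetry.observe(); print(s["clock"],s["position"],s["tool_rot"],s["force"],s["moment"],s["grip_width"])
a=vision.grab_frame("wrist");W=cam("wrist"); print(proj(W,[.4695,.1845,.14]))
b=cv2.resize(vision.grab_frame("side")[115:235,240:400],(640,480),interpolation=cv2.INTER_CUBIC)
c=cv2.resize(a[130:370,170:470],(500,400)); 
o=np.zeros((600,800,3),np.uint8); o[:240,:320]=cv2.resize(b,(320,240)); o[:400,320:]=cv2.resize(c,(480,400)); cv2.imwrite("pics/g.png",o[:400,:,::-1])
```

```text
5.05 [0.46983986 0.18470093 0.11928822] [2.45601934 1.56908699 1.09490686] [-12.04680582  -3.44491028  39.06665535] [-8.03519315e-01  2.77766338e+00 -4.66276910e-04] 0.020341852763340752
[[315.53720202 257.62504002]]
```

View pics/g.png

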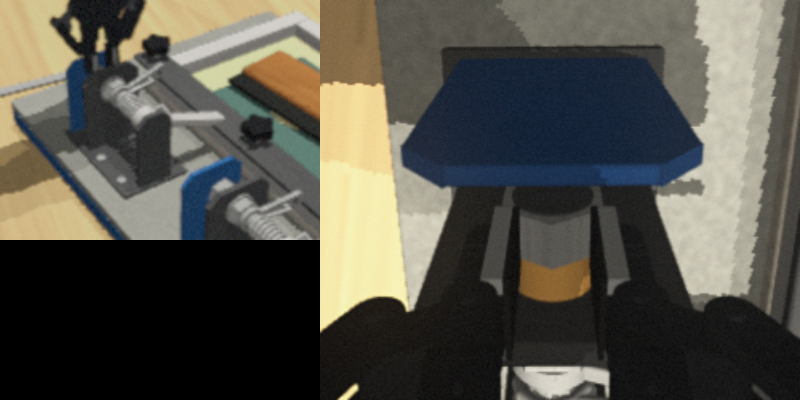

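Run:
```python
from h import *
from scipy.spatial.transform import Rotation as R
s=telemetry.observe(); M=R.from_euler('xyz',s["tool_rot"]).as_matrix(); print(M.round(3)); print(s["clock"],s["force"],s["grip_width"])
W=cam("wrist")
f=lambda p:((p[0]-170)*480/300,(p[1]-130)*400/240)
for x in(0,-19,-38):
  for y in(-.010,-.015):
    p=proj(W,s["position"]+M@np.array([x/1000,y,-.011]))[0]; print(x,y,p.round(1),np.round(f(p),0)+[320,0])
for P in([0,0,.157],[0,0,.14],[-.015,.0,.149],[.015,0,.149]):
  c,q=np.cos(.21),np.sin(.21); X=np.array([.4697+c*P[0],.1845+q*P[0],P[2]])+.007*np.array([-q,c,0])
  p=proj(W,X)[0]; print("head",P,np.round(f(p),0)+[320,0])
g=vision.grab_frame("wrist")[190:310,250:390]
cv2.imwrite("pics/g2.png",cv2.resize(g,(700,600),interpolation=cv2.INTER_CUBIC)[:,:,::-1])
```

```text
[[ 0.001  0.978  0.208]
 [ 0.002  0.208 -0.978]
 [-1.     0.001 -0.001]]
5.15 [-11.23190697  -3.26280493  38.15471827] 0.020538721810892734
0 -0.01 [297.9 221.2] [525. 152.]
0 -0.015 [288.8 221.2] [510. 152.]
-19 -0.01 [296. 236.] [522. 177.]
-19 -0.015 [285.9 236. ] [505. 177.]
-38 -0.01 [293.6 254.1] [518. 207.]
-38 -0.015 [282.3 254.1] [500. 207.]
head [0, 0, 0.157] [553. 220.]
head [0, 0, 0.14] [553. 192.]
head [-0.015, 0.0, 0.149] [502. 206.]
head [0.015, 0, 0.149] [605. 206.]
```

View pics/g2.png

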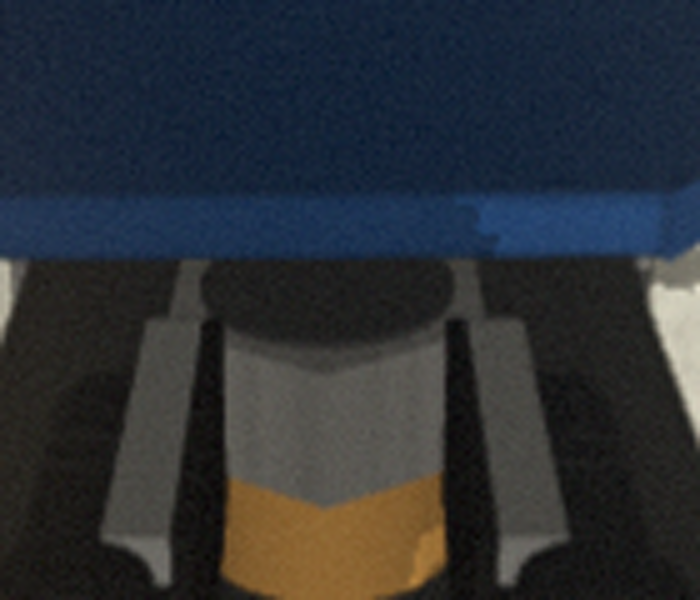

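Call:
play_rows(deltas=[[0, 0, 0, 0, 0, 0, 45], [0, 0, 0, 0, 0, 0, 45], [0, 0, 0, 0, 0, 0, 45]])

```text
clock: 5.58
position: [0.4697, 0.1845, 0.1174]
tool_rot: [1.891, 1.571, 0.53]
force: [0.6, -0.7, 0.4]
grip_width: 0.0452
```

Call:
play_rows(deltas=[[0, 0, 0, 0, 0, 0, 37], [0, 0, 0, 0, 0, 0, 37]])

```text
clock: 5.82
position: [0.4696, 0.1844, 0.1173]
tool_rot: [-1.055, 1.571, -2.416]
force: [-0.3, 0.4, 0.2]
grip_width: 0.0374
```

Call:
play_rows(deltas=[[0, 0, 0, 0, 0, 0, 33], [0, 0, 0, 0, 0, 0, 33]])

```text
clock: 6.08
position: [0.4696, 0.1844, 0.1174]
tool_rot: [-1.0, 1.571, -2.361]
force: [-0.7, 0.2, -1.2]
grip_width: 0.0332
```

Call:
play_rows(deltas=[[0, 0, 0, 0, 0, 0, 30], [0, 0, 0, 0, 0, 0, 30]])

```text
clock: 6.32
position: [0.4696, 0.1845, 0.1174]
tool_rot: [-0.99, 1.571, -2.351]
force: [0.1, -0.3, 0.4]
grip_width: 0.0303
```

Call:
play_rows(deltas=[[0, 0, 0, 0, 0, 0, 27], [0, 0, 0, 0, 0, 0, 27]])

```text
clock: 6.58
position: [0.4695, 0.1845, 0.1178]
tool_rot: [-2.456, 1.57, 2.467]
force: [-5.0, -0.9, 11.6]
grip_width: 0.0269
```

Run:
```python
from h import *
from scipy.spatial.transform import Rotation as R
s=telemetry.observe(); M=R.from_euler('xyz',s["tool_rot"]).as_matrix()
W=cam("wrist")
for y in(-.030,-.035):
 for z in(-.011,.011):
  for x in(0,-.01,-.02,-.03,-.04,-.05): print(y,z,x,proj(W,s["position"]+M@np.array([x,y,z]))[0].round(0))
```

```text
-0.03 -0.011 0 [261. 221.]
-0.03 -0.011 -0.01 [259. 229.]
-0.03 -0.011 -0.02 [255. 237.]
-0.03 -0.011 -0.03 [252. 246.]
-0.03 -0.011 -0.04 [248. 256.]
-0.03 -0.011 -0.05 [243. 268.]
-0.03 0.011 0 [264. 257.]
-0.03 0.011 -0.01 [261. 266.]
-0.03 0.011 -0.02 [258. 276.]
-0.03 0.011 -0.03 [255. 287.]
-0.03 0.011 -0.04 [251. 299.]
-0.03 0.011 -0.05 [247. 312.]
-0.035 -0.011 0 [252. 221.]
-0.035 -0.011 -0.01 [249. 229.]
-0.035 -0.011 -0.02 [245. 237.]
-0.035 -0.011 -0.03 [241. 246.]
-0.035 -0.011 -0.04 [236. 256.]
-0.035 -0.011 -0.05 [231. 268.]
-0.035 0.011 0 [255. 257.]
-0.035 0.011 -0.01 [252. 266.]
-0.035 0.011 -0.02 [248. 276.]
-0.035 0.011 -0.03 [245. 286.]
-0.035 0.011 -0.04 [240. 299.]
-0.035 0.011 -0.05 [236. 312.]
```

Run:
```python
from h import *
from scipy.spatial.transform import Rotation as R
M=R.from_euler('xyz',[-1.516255,1.5696145,-1.85610221]).as_matrix(); p=np.array([.20824,.58889,.19981])
ims=[]
for n,c,y0,x0 in(("scene",cam("scene"),90,490),("side",cam("side"),0,100)):
    im=cv2.imread(f"pics/{n}0.png")[y0:y0+130,x0:x0+130]
    im=cv2.resize(im,(390,390),interpolation=cv2.INTER_CUBIC)
    for y in(-.043,.043):
        for x,col in((0,(0,0,255)),(-.013,(0,255,255)),(-.032,(0,255,0)),(-.073,(255,0,255))):
            u=proj(c,p+M@[x,y,0])[0]; cv2.circle(im,tuple(int(v) for v in (u-[x0,y0])*3),3,col,-1)
    ims.append(im)
cv2.imwrite("pics/tips.png",np.hstack(ims))
```

```text
(no output)
```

View pics/tips.png

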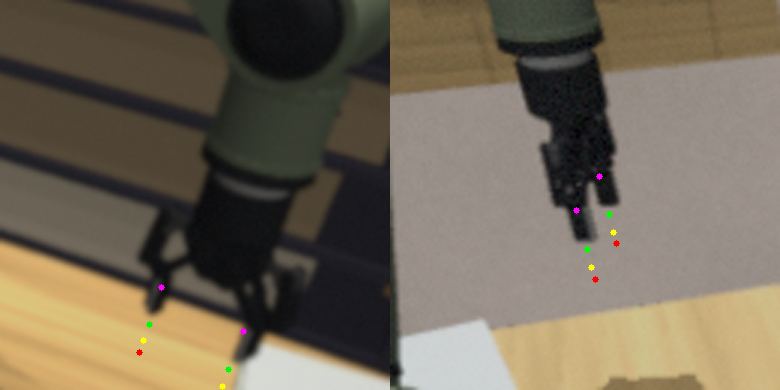

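All the views agree: the real fingertips stand about 30 mm behind the telemetry TCP, so the pads only pinched the head's upper facets. I open, go about 28 mm deeper and regrip.

Call:
play_rows(deltas=[[0, 0, 0, 0, 0, 0, 50], [0, 0, 0, 0, 0, 0, 50], [0, 0, -7, 0, 0, 0, 50], [0, 0, -7, 0, 0, 0, 50], [0, 0, -7, 0, 0, 0, 50], [0, 0, -7, 0, 0, 0, 50], [0, 0, 0, 0, 0, 0, 50]])

```text
clock: 7.45
position: [0.4694, 0.1843, 0.0888]
tool_rot: [-1.241, 1.57, -2.601]
force: [0.4, 0.1, -0.4]
grip_width: 0.0503
```

Call:
play_rows(deltas=[[0, 0, 0, 0, 0, 0, 36], [0, 0, 0, 0, 0, 0, 32], [0, 0, 0, 0, 0, 0, 29], [0, 0, 0, 0, 0, 0, 27], [0, 0, 0, 0, 0, 0, 25], [0, 0, 0, 0, 0, 0, 25]])

```text
clock: 8.2
position: [0.4693, 0.1844, 0.0897]
tool_rot: [-2.043, 1.57, 2.88]
force: [-4.9, -1.1, 7.3]
grip_width: 0.0294
```

Run:
```python
from h import *
s=telemetry.observe(); print(s["clock"],s["position"],s["tool_rot"],s["force"],s["moment"],s["grip_width"],s["qpos"].round(2))
```

```text
8.2 [0.46927931 0.18444865 0.08973204] [-2.04251906  1.57027273  2.87991224] [-4.87264764 -1.07724457  7.25093409] [-0.21929081  0.86372142  0.10457922] 0.02938665840142941 [-0.7   0.51  0.27  2.02 -0.22  0.64 -0.07]
```

Call:
play_rows(deltas=[[0, 0, 0, 0, 0, 0, 20], [0, 0, 0, 0, 0, 0, 20], [0, 0, 0, 0, 0, 0, 20]], grip_force=100)

```text
clock: 8.57
position: [0.4693, 0.1844, 0.0899]
tool_rot: [-2.203, 1.57, 2.72]
force: [-6.2, -2.3, 11.9]
grip_width: 0.0281
```

Call:
play_rows(deltas=[[-1.85, -0.4, 0.05, -0.45, 2.1, 0, 20], [-1.85, -0.4, 0.1, -0.45, 2.1, 0, 20], [-1.85, -0.4, 0.2, -0.45, 2.1, 0, 20], [-1.85, -0.4, 0.25, -0.45, 2.1, 0, 20], [0, 0, 0, 0, 0, 0, 20]])

```text
clock: 9.2
position: [0.4619, 0.1828, 0.0905]
tool_rot: [-1.572, 1.419, -2.932]
force: [-5.8, -0.9, 13.1]
grip_width: 0.0283
```

Run:
```python
from h import *
s=telemetry.observe(); print(s["clock"],s["position"],s["tool_rot"],s["force"],s["moment"],s["grip_width"],s["qpos"].round(2))
```

```text
9.2 [0.46190542 0.18283569 0.0904791 ] [-1.57155821  1.41924372 -2.93243762] [-5.7627953  -0.9044364  13.07048895] [-0.24311342  1.41666002  0.05009847] 0.02829160638446049 [-0.66  0.57  0.26  1.91 -0.23  0.84 -0.05]
```

Call:
play_rows(deltas=[[-1.8, -0.4, 0.3, -0.45, 2.1, 0, 20], [-1.8, -0.4, 0.4, -0.45, 2.1, 0, 20], [-1.8, -0.4, 0.45, -0.45, 2.1, 0, 20], [-1.8, -0.4, 0.5, -0.45, 2.1, 0, 20], [0, 0, 0, 0, 0, 0, 20], [0, 0, 0, 0, 0, 0, 20]])

```text
clock: 9.95
position: [0.4548, 0.1814, 0.0922]
tool_rot: [-1.571, 1.27, -2.932]
force: [-4.6, -0.7, 9.0]
grip_width: 0.0283
```

Run:
```python
from h import *
from scipy.spatial.transform import Rotation as R
s=telemetry.observe(); print(s["clock"],s["position"],s["force"],s["moment"],s["grip_width"])
M=R.from_euler('xyz',s["tool_rot"]).as_matrix(); print("tilt",np.degrees(np.arccos(-M[2,0])),M[:,1].round(3))
a=vision.grab_frame("side"); b=vision.grab_frame("wrist"); c=vision.grab_frame("scene")
for n,i in zip("abc",(a,b,c)): cv2.imwrite(f"pics/t{n}.png",i[:,:,::-1])
A=cv2.resize(a[125:235,275:405],(520,440),interpolation=cv2.INTER_CUBIC); C=cv2.resize(c[175:265,230:300],(280,360),interpolation=cv2.INTER_CUBIC); 
B=cv2.resize(c[185:265,310:400],(280,220),interpolation=cv2.INTER_CUBIC)
o=np.zeros((600,800,3),np.uint8); o[:440,:520]=A; o[:220,520:]=B; o[220:600,520:]=cv2.resize(b[120:400,200:430],(280,380)); cv2.imwrite("pics/fin.png",o[:,:,::-1])
```

```text
9.95 [0.45476683 0.18135085 0.09217937] [-4.57391687 -0.65932162  9.02665943] [-0.12780969  0.83466346  0.09640272] 0.02834288847439613
tilt 17.21444632270168 [ 0.934  0.199 -0.296]
```

View pics/fin.png

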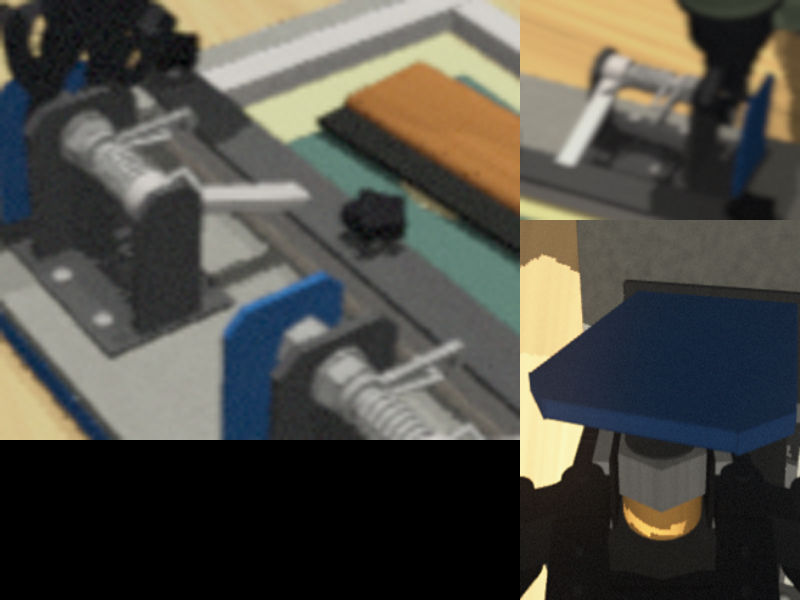

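Run:
```python
from h import *
c,q=np.cos(.21),np.sin(.21); hx=np.array([c,q,0]);hy=np.array([-q,c,0])
D=cam("side"); S=cam("scene")
hs=np.array([.4697,.1845,.14]); hn=np.array([.5260,-.092,.14])
def m(n,cm,px,h):
    o,d=ray(cm,px); P0=h-.049*hy; P=o+d*((P0-o)@hy)/(d@hy); v=P-P0; print(n,"x,z mm",(v@hx*1e3).round(1),(v[2]*1e3).round(1),"ang",np.arctan2(v[2],v@hx).round(3))
a=lambda x,y:(240+x/3.6,115+y/3.6); b=lambda x,y:(275+x/4,125+y/4)
m("slack before",D,a(288,122),hs); m("slack now",D,b(188,116),hs); m("sound before",D,a(538,348),hn); m("sound now",D,b(460,346),hn)
# predicted tip (end centre) for joint .2,.4,.5,.6
for j in(.2,.4,.5,.6): 
    e=.5-j; P=hs-.049*hy+.074*(np.cos(e)*hx+np.sin(e)*np.array([0,0,1])); u=proj(D,P)[0]; print(j,u.round(1),((u-[275,125])*4).round(0))
P=hn-.049*hy+.074*hx; print("sound lvl",((proj(D,P)[0]-[275,125])*4).round(0))
x=cv2.imread("pics/side0.png")[125:235,275:405];y=cv2.imread("pics/ta.png")[125:235,275:405]
f=lambda i:cv2.resize(i,None,fx=8,fy=8,interpolation=cv2.INTER_CUBIC)
o=np.vstack([np.hstack([f(x[18:45,22:54]),f(y[18:45,22:54])]),np.hstack([f(y[78:105,80:112]),f(y[78:105,80:112])])])
cv2.imwrite("pics/lev.png",o)
```

```text
slack before x,z mm 64.7 19.7 ang 0.296
slack now x,z mm 71.1 0.9 ang 0.013
sound before x,z mm 73.2 4.6 ang 0.063
sound now x,z mm 74.9 4.3 ang 0.058
0.2 [321.9 147.5] [188.  90.]
0.4 [322.8 151.7] [191. 107.]
0.5 [322.9 153.9] [192. 116.]
0.6 [322.8 156.2] [191. 125.]
sound lvl [458. 352.]
```

View pics/lev.png

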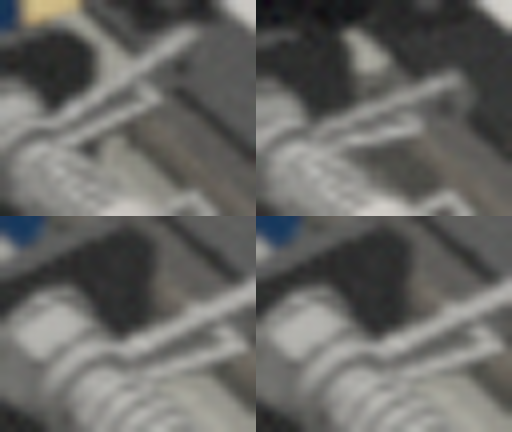

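Run:
```python
from h import *
c,q=np.cos(.21),np.sin(.21); hx=np.array([c,q,0]);hy=np.array([-q,c,0]);D=cam("side")
def sl(h,e):
    f=lambda r:proj(D,h-.049*hy+r*(np.cos(e)*hx+np.sin(e)*np.array([0,0,1])))[0]
    v=f(.074)-f(.02); return -v[1]/v[0]
for j in(.1,.2,.3,.4,.5,.6): print(j,sl(np.array([.4697,.1845,.148]),.5-j).round(3))
print("sound",sl(np.array([.526,-.092,.148]),0).round(3))
for n in("side0","ta"):
    g=cv2.imread(f"pics/{n}.png",0).astype(float)
    for nm,xs,y0,y1 in(("slack",range(305,320),137,164),("sound",range(377,389),205,228)):
        pts=[]
        for x in xs:
            d=np.diff(cv2.GaussianBlur(g,(3,3),0)[y0:y1,x]); k=int(np.argmax(d)); pts.append((x,y0+k+.5))
        print(n,nm,pts[0:15])
```

```text
0.1 0.779
0.2 0.665
0.3 0.56
0.4 0.459
0.5 0.362
0.6 0.265
sound 0.469
side0 slack [(305, 155.5), (306, 154.5), (307, 154.5), (308, 153.5), (309, 146.5), (310, 147.5), (311, 147.5), (312, 148.5), (313, 149.5), (314, 149.5), (315, 148.5), (316, 147.5), (317, 146.5), (318, 146.5), (319, 145.5)]
side0 sound [(377, 219.5), (378, 219.5), (379, 213.5), (380, 213.5), (381, 212.5), (382, 212.5), (383, 211.5), (384, 211.5), (385, 211.5), (386, 210.5), (387, 209.5), (388, 209.5)]
ta slack [(305, 157.5), (306, 156.5), (307, 156.5), (308, 145.5), (309, 146.5), (310, 146.5), (311, 147.5), (312, 148.5), (313, 148.5), (314, 153.5), (315, 153.5), (316, 152.5), (317, 152.5), (318, 152.5), (319, 151.5)]
ta sound [(377, 219.5), (378, 219.5), (379, 213.5), (380, 213.5), (381, 212.5), (382, 212.5), (383, 211.5), (384, 211.5), (385, 211.5), (386, 210.5), (387, 209.5), (388, 209.5)]
```

Call:
play_rows(deltas=[[-0.85, -0.2, 0.25, -0.2, 1, 0, 20], [-0.85, -0.2, 0.25, -0.2, 1, 0, 20], [0, 0, 0, 0, 0, 0, 20], [0, 0, 0, 0, 0, 0, 20]])

```text
clock: 10.6
position: [0.4531, 0.181, 0.0927]
tool_rot: [-1.572, 1.235, -2.933]
force: [-4.0, 0.5, 9.8]
grip_width: 0.0281
```

```bash
cat > lev.py <<'E'
from h import *
def edge(g,xs,y0,m,hw=3):
    # subpixel gradient centroid of the upper edge, near the line y0+m*(x-x0)
    G=cv2.GaussianBlur(g,(3,3),0); P=[]
    for x in xs:
        yc=y0+m*(x-xs[0]); r=np.arange(int(round(yc))-hw,int(round(yc))+hw+1)
        d=np.clip(G[r+1,x]-G[r,x],0,None); d[d<.4*d.max()]=0; P.append((x,(d*(r+.5)).sum()/d.sum()))
    P=np.array(P); k=np.polyfit(P[:,0],P[:,1],1); e=P[:,1]-np.polyval(k,P[:,0]); ok=abs(e)<.6
    k=np.polyfit(P[ok,0],P[ok,1],1); return round(-k[0],3), round(np.polyval(k,P[-1,0]),2), ok.sum()
E
python3 - <<'E'
from lev import *
s=telemetry.observe(); print(s["clock"],s["position"],s["force"],s["moment"],s["grip_width"])
n=np.mean([cv2.cvtColor(vision.grab_frame("side"),cv2.COLOR_RGB2GRAY).astype(float) for _ in range(8)],axis=0)
ta=cv2.imread("pics/ta.png",0).astype(float);s0=cv2.imread("pics/side0.png",0).astype(float)
X=list(range(305,320))
print("before",edge(s0,X,155.5,-.71,2),"prev",edge(ta,X,157.5,-.41,2),"now",edge(n,X,158,-.38,2))
print("sound",edge(n,list(range(379,389)),213.5,-.45,2),edge(s0,list(range(379,389)),213.5,-.45,2))
cv2.imwrite("pics/now.png",n)
E
```

```text
10.6 [0.45310869 0.18100107 0.09274526] [-4.03979029  0.45962485  9.83858419] [-0.02006227  0.78018436  0.04109072] 0.028099093287565824
before (np.float64(0.7), np.float64(145.36), np.int64(13)) prev (np.float64(0.425), np.float64(151.5), np.int64(15)) now (np.float64(0.367), np.float64(152.34), np.int64(15))
sound (np.float64(0.416), np.float64(209.49), np.int64(10)) (np.float64(0.416), np.float64(209.49), np.int64(10))[ WARN:0@16.576] global loadsave.cpp:1063 imwrite_ Unsupported depth image for selected encoder is fallbacked to CV_8U.
```

Run:
```python
from h import *
c,q=np.cos(.21),np.sin(.21); hx=np.array([c,q,0]);hy=np.array([-q,c,0]);D=cam("side")
def row(h,e,x,dy):
    n=np.array([0,0,1]); u=np.cos(e)*hx+np.sin(e)*n; w=-np.sin(e)*hx+np.cos(e)*n
    f=lambda r:proj(D,h+(-.049+dy)*hy+r*u+.008*w)[0]
    a,b=f(.03),f(.074); return a[1]+(b[1]-a[1])/(b[0]-a[0])*(x-a[0])
s=np.array([.4697,.1845,.14])
for j in(.16,.4,.45,.5,.55): print(j,[(row(s,.5-j,x,.003)).round(2) for x in(305,312,319)])
hn=s-.28*hy; print("sound",[row(hn,0,x,.003).round(2) for x in(379,384,388)], "moved +x5mm",[row(hn+.005*hx,0,x,.003).round(2) for x in(379,384,388)])
```

```text
0.16 [np.float64(154.91), np.float64(149.94), np.float64(144.98)]
0.4 [np.float64(156.6), np.float64(153.39), np.float64(150.18)]
0.45 [np.float64(156.92), np.float64(154.05), np.float64(151.18)]
0.5 [np.float64(157.22), np.float64(154.69), np.float64(152.17)]
0.55 [np.float64(157.52), np.float64(155.33), np.float64(153.14)]
sound [np.float64(213.54), np.float64(211.21), np.float64(209.34)] moved +x5mm [np.float64(213.54), np.float64(211.21), np.float64(209.34)]
```

Measured edge rows: slack lever 157.5 → 152.3 against 157.2 → 152.2 predicted for joint 0.5. The sound lever reads 209.5 against 209.3 level, the same small bias. The lever is level, so I hand in while gripping.

Run:
```python
from workcell import telemetry, workorder
s=telemetry.observe(); print(s["clock"],s["force"].round(1),s["grip_width"],abs(s["qd"]).max().round(3))
print(workorder.job_done())
```

```text
11.0 [-3.8  0.  10.4] 0.028232260342288876 0.002
the job is handed in; nothing more can be done
None
```

The slack hinge was the +y one. I gripped its bolt head by the flats at 100 N and turned it about 19° until the lever came down level. I handed the job in at 11.0 s, still gripping the head.

**Lever:** in the side camera, its top edge matches the rows predicted for a joint value of 0.50 (157.5 and 152.3 seen, 157.2 and 152.2 predicted). The sound lever, checked the same way, shows the same 0.2-pixel bias. The arm was still, with a wrist force of about 11 N.

**What failed or disagreed:**
- **First grip:** it was too high and only pinched the head's upper facets, with about 39 N of upward push. All three cameras showed the real fingertips about 30 mm behind the telemetry TCP, so I reopened, went 28 mm deeper and gripped again.
- **Lever slope:** compared with the sound lever by slope alone, the joint value would be nearer 0.45. That sound-lever slope came from only 10 pixel columns, so I relied on the edge rows.
- **Grip width:** it reads 28 mm on a 30 mm head, so the grip may be slightly tilted or compliant.

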